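# Hold a clay test bar in the moisture tester's slot

### The arm

A 6-joint arm with a two-finger parallel gripper is mounted at the origin on the work surface. World frame = base frame: x ahead of the robot, y to its left, z up, the work surface at z = 0. Lengths are in m, angles in rad, forces in N, time in s.
With the tool pointing down it reaches from about 0.35 to 0.775 m from the base axis. Payload 7.3 kg.
Tool frame: the origin (TCP) lies between the finger pads; the fingertips stand ahead of it and the grasp point (between the pads) lies 6 mm ahead of it (robot.tip_extent is the x of the fingertips in the tool frame, in m); x points along the fingers, z is the direction in which the jaws open and shut, and the axes are right-handed (so a half turn about x gives the same grasp; the last joint's range is limited). The gripper opens to 92 mm and grips with 3 to 60 N. Pads are 19 mm wide; open, the fingers measure 130 mm over their backs; the gripper's body (75 mm by 190 mm) begins 47 mm behind the grasp point.
Start: joints at [1.113, 0.342, 1.524, -0, 1.275, -0.146], TCP at [0.161, 0.5, 0.252] pointing down, gripper open.
Joint ranges: [-2.53, 2.53], [-0.77, 2.02], [0.04, 2.7], [-1, 4.14], [0.28, 2.66], [-3.11, 3.11]. Speed limits (rad/s): [2.57, 2.57, 3.14, 3.14, 3.14, 3.14].

### API

Orientations are given as [roll, pitch, yaw] about the fixed x, y, z axes, in that order (R = Rz(yaw) Ry(pitch) Rx(roll)).
In Python, from cell import robot gives the robot as it stands. The module is installed in compiled form; this text tells all that it offers.
- The arm moves only by the shell command python3 -m creep 'ROWS' [FORCE]. ROWS is JSON, a list of rows, each an object with "translation": the shift along the tool's x, y, z in m, a list of three; "twist": the turn, a rotation vector about the tool's x, y, z in rad, a list of three; "hand": the opening in per cent of the stroke, from 0 (shut) to 100 (fully open). A call has 1 to 5 rows; each row is the pose to reach, as a shift and turn from the pose measured when the call began, along the tool's axes at that moment; what a row does not reach only later rows make up. A row lasts 1/10 s, in which the tool goes at most 50 mm and 8.59 degrees, less where a joint would pass 70% of its speed; a pose out of reach is approached as far as the arm can. A call with a gripper value outside its range is refused whole. The fingers move at their own pace and stop on an object; FORCE is the grip in N (left out, the last holds). Time passes only in rows, so rows that repeat a pose let the fingers close. It gives the time, the measured TCP pose, the force and the opening at its end, in the units of the state.
- robot.observe(): the state, without advancing time (a new reading comes with each control period).
- robot.read_camera(name): name is "scene" or "top" or "wrist"; returns the picture (420x560x3 uint8, blue, green, red); there is no depth.
- robot.calibration(name): a dict with "intrinsics" (3x3 intrinsics, pixels), "cam_to_world" (4x4, takes a point from camera to world coordinates); the wrist camera has in their place "mount" (4x4, takes a point from camera to tool coordinates, whose origin is the TCP and whose axes are the tool frame's). Camera axes: x right, y up, looking along -z (the intrinsics and any distortion apply to the point x, -y, -z); pixel columns grow to the right and rows downward; lengths in m; the calibration is good to about 2 mm. A picture is of the moment at which its call begins: read the wrist's pose just before it. calibration takes no time and is no camera call.
- robot.hand_in(): hands the job in, once; it reports no verdict.
The state is a dict: "time": time; "qpos": joint angles; "qvel": joint speeds; "joint_efforts": joint torques, N m; "tool_pos": TCP position; "tool_rot": TCP orientation; "contact_force": force on the tool from outside, world axes, zero at the start; "torque": the same for the moment, N m; "opening": finger opening in m.
Only numpy, scipy, OpenCV 4.12 (cv2) and the standard library are available. Lean on these libraries where they do the work, as an engineer would, in place of code of your own. Each camera call takes 0.05 s, during which the arm holds its last target. There are 200 camera calls.

### The job

Lift the rectangular clay test bar out of the wooden bin and lower it upright through the narrow slot in the top of the grey moisture tester until about half of its length is inside. Finish while holding it there: keep the bar still in the gripper, hanging clear of the tester's floor and not jammed in the slot, and do not let go. Leave the other clay pieces in the bin, the jar and the brush where they are.

Things in the scene. Friction and masses are not known exactly. Their poses are not given: they have to be found in the camera images.
- bar_center (a point): Centre of the clay test bar: terracotta, rectangular, standing on end loose in the bin, 20 mm thick (its x axis), 50 mm wide (y), 120 mm tall (z, up), about 0.23 kg. Grip it from above across the 20 mm thickness within its top 45 mm, so that the fingers stay above the tester's cover when half of it is inside. It fits the slot either way round (half turn).
- tester_slot (a point): Centre of the slot's mouth, level with the tester's top face; z is up. The slot is 22 mm along x by 52 mm along y, 2 mm more than the bar each way (1 mm a side). Its upper 4 mm are a 45 degree funnel, 30 by 60 mm at the top; the straight throat below is 8 mm deep. Half of the bar is inside when the bar's centre is level with this point.
- bin: Open wooden bin fixed on the bench, 160 mm (x) by 270 mm (y), 50 mm tall, walls and floor 6 mm thick; origin at the centre of its underside. Three terracotta pieces stand in a row along its y axis, about 80 mm apart, in any order: the bar, the cylinder and the ring.
- bar: The same clay test bar; origin at the centre of its underside, 60 mm below bar_center, same axes.
- drum_center (a point): Centre of the upright clay cylinder in the bin, 42 mm across and 75 mm tall. Loose; leave it alone.
- ring_center (a point): Centre of the flat clay ring in the bin, 68 mm across and 24 mm tall, hole 36 mm. Loose; leave it alone.
- jar: Small open terracotta jar, 84 mm across and 85 mm tall, on the bench beyond the work; origin at the centre of its underside. Loose; leave it alone.
- brush: Wooden-handled brush lying on the bench beyond the work; its length is along its x axis. Loose; leave it alone.
- tester: Moisture tester, fixed on the bench: grey hollow steel box 160 mm (x) by 180 mm (y), 140 mm tall, with an aluminium cover 12 mm thick with the dark-rimmed slot in its middle. Origin at the centre of its underside, 140 mm below the slot's mouth. Inside it is empty down to a floor 134 mm below the mouth: a bar let go drops in.

How it is judged:
By the outcome, as a careful person would: the job done as asked, in the order asked, and still so for the second after the job is handed in, while the arm keeps its last pose, push and grip.
It also fails if it takes over 40 s, if anything falls off the work surface, if the arm or the gripper's body presses on something with over 40 N, if the wrist force passes 120 N, or if a joint passes its speed limit or range.

## Working session

There is one attempt and no reset: what is moved stays moved. The work goes in short steps, Python scripts to look and compute and a shell command to move; the robot and the scene stay as the last step left them, time stands still between calls to the robot, and variables do not carry over. Pictures are saved under pics/ and viewed, about 8 in all and at most 12, crops included, and the job is handed in when it is done.

```bash
mkdir -p pics; ls; python3 - <<'E'
from cell import robot
import cv2,numpy as np
np.set_printoptions(precision=4,suppress=True)
s=robot.observe()
print({k:np.round(v,4).tolist() for k,v in s.items()}, robot.tip_extent)
a=robot.read_camera("scene");b=robot.read_camera("top")
cv2.imwrite("pics/scene0.png",a);cv2.imwrite("pics/top0.png",b)
for n in("scene","top","wrist"):
    print(n,robot.calibration(n))
E
```

```text
pics
{'time': 0.0, 'qpos': [1.113, 0.3427, 1.525, -0.0, 1.2754, -0.146], 'qvel': [-0.0009, -0.0004, -0.0002, 0.0005, 0.0005, -0.0014], 'joint_efforts': [0.0011, -43.1231, -24.4227, 0.0719, 0.0558, -0.0002], 'tool_pos': [0.1609, 0.4994, 0.251], 'tool_rot': [3.0031, 1.5693, -2.0211], 'contact_force': [-0.4652, 0.7017, -0.1631], 'torque': [0.0203, -0.0379, 0.046], 'opening': 0.0916} 0.025
scene {'intrinsics': array([[453.7313,   0.    , 281.563 ],
       [  0.    , 453.7313, 208.2558],
       [  0.    ,   0.    ,   1.    ]]), 'cam_to_world': array([[-0.2017, -0.7515,  0.6282,  1.1417],
       [ 0.9794, -0.1585,  0.1248,  0.1055],
       [ 0.0058,  0.6404,  0.768 ,  0.7717],
       [ 0.    ,  0.    ,  0.    ,  1.    ]])}
top {'intrinsics': array([[381.6987,   0.    , 274.9999],
       [  0.    , 381.6987, 206.7165],
       [  0.    ,   0.    ,   1.    ]]), 'cam_to_world': array([[ 0.0173,  0.9853, -0.1701,  0.4464],
       [-0.9998,  0.0174, -0.0005,  0.0037],
       [ 0.0024,  0.1701,  0.9854,  1.0664],
       [ 0.    ,  0.    ,  0.    ,  1.    ]])}
wrist {'intrinsics': array([[290.6413,   0.    , 281.1051],
       [  0.    , 290.6413, 206.7147],
       [  0.    ,   0.    ,   1.    ]]), 'mount': array([[ 0.    ,  0.2763, -0.9611, -0.1317],
       [-0.0001,  0.9611,  0.2763,  0.0759],
       [ 1.    ,  0.0001,  0.    ,  0.0005],
       [ 0.    ,  0.    ,  0.    ,  1.    ]])}
```

View pics/top0.png

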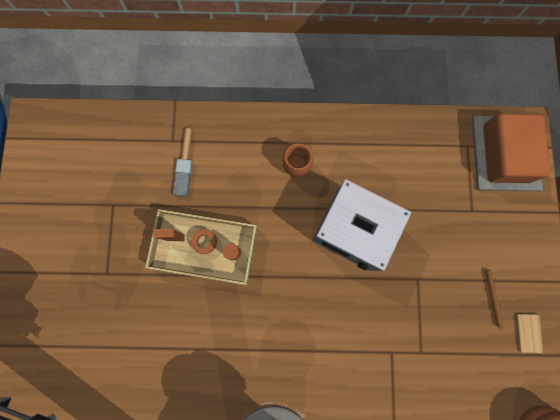

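View pics/scene0.png

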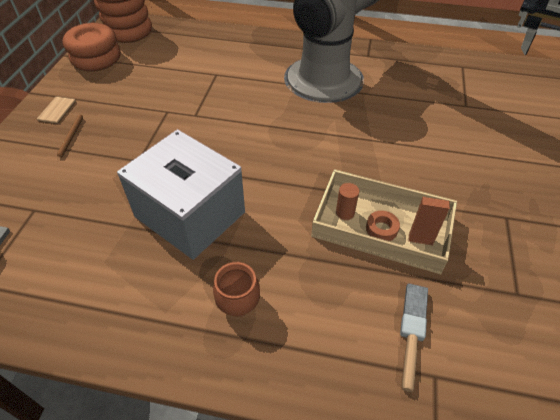

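Top view: bar's top face at about (164,233) at the left end of the bin, then ring (203,241) and cylinder (231,251); tester cover centred on slot (364,224), turned about 25°. Scene view agrees: bar at (429,220), slot (180,169).

```bash
cat > h.py <<'E'
from cell import robot
import numpy as np, cv2
from scipy.spatial.transform import Rotation as Ro
np.set_printoptions(precision=4,suppress=True)
def pose(s=None):
    s=s or robot.observe(); T=np.eye(4); T[:3,:3]=Ro.from_euler('xyz',s['tool_rot']).as_matrix(); T[:3,3]=s['tool_pos']; return T
def cast(name,px,z,T=None):
    c=robot.calibration(name); M=c['cam_to_world'] if name!='wrist' else T@c['mount']
    px=np.atleast_2d(px).astype(float); K=c['intrinsics']
    d=np.c_[(px[:,0]-K[0,2])/K[0,0],-(px[:,1]-K[1,2])/K[1,1],-np.ones(len(px))]@M[:3,:3].T
    return M[:3,3]+d*((z-M[2,3])/d[:,2])[:,None]
def terr(im):
    h=cv2.cvtColor(im,cv2.COLOR_BGR2HSV); return h
E
python3 - <<'E'
from h import *
b=cv2.imread('pics/top0.png'); a=cv2.imread('pics/scene0.png')
x=cv2.resize(b[200:290,140:260],None,fx=5,fy=5,interpolation=cv2.INTER_CUBIC)
y=cv2.resize(b[170:280,305:425],None,fx=5,fy=5,interpolation=cv2.INTER_CUBIC)
cv2.imwrite('pics/c1.png',x)
g=cv2.cvtColor(b,cv2.COLOR_BGR2GRAY)
m=np.zeros_like(g); m[205:245,340:390]=(g[205:245,340:390]<110)*255
c=max(cv2.findContours(m,0,2)[0],key=cv2.contourArea)
bx=cv2.boxPoints(cv2.minAreaRect(c)); w=cast('top',bx,.14); print('slot',bx,w,w.mean(0),np.linalg.norm(np.diff(w,axis=0),axis=1))
# cover screws
sc=np.array([[348,184.5],[408,213.5],[383,266.5],[322,235]]); w=cast('top',sc,.14);print('screws',w,w.mean(0))
hb=cv2.cvtColor(b,cv2.COLOR_BGR2HSV)
print(hb[236,145:195]); print(hb[228:245,160].tolist())
E
```

```text
slot [[351.  223. ]
 [355.8 213.4]
 [377.  224. ]
 [372.2 233.6]] [[ 0.5692 -0.1824  0.14  ]
 [ 0.5932 -0.1946  0.14  ]
 [ 0.5679 -0.246   0.14  ]
 [ 0.5441 -0.2336  0.14  ]] [ 0.5686 -0.2141  0.14  ] [0.0269 0.0573 0.0268]
screws [[ 0.6657 -0.1765  0.14  ]
 [ 0.5952 -0.3229  0.14  ]
 [ 0.4653 -0.2575  0.14  ]
 [ 0.5385 -0.1113  0.14  ]] [ 0.5662 -0.2171  0.14  ]
[[ 14 135  91]
 [ 14 135  91]
 [ 15 132  91]
 [ 15 132  91]
 [ 14 136  90]
 [ 15 139  90]
 [ 15 125  94]
 [ 20 101 142]
 [ 16 122 171]
 [ 12 156 168]
 [ 12 155 168]
 [ 12 154 169]
 [ 12 153 167]
 [ 12 153 167]
 [ 12 151 169]
 [ 12 155 166]
 [ 11 161 163]
 [ 11 162 161]
 [ 11 161 160]
 [ 11 161 160]
 [ 10 160 161]
 [ 10 161 163]
 [ 10 163 163]
 [ 11 162 161]
 [ 10 161 162]
 [ 10 160 163]
 [ 10 161 163]
 [ 11 160 167]
 [ 11 160 140]
 [ 10 152  94]
 [ 10 151  93]
 [ 10 151  93]
 [ 10 152  92]
 [ 10 152  92]
 [ 11 154  93]
 [ 11 156  93]
 [ 10 152  94]
 [ 10 153  95]
 [ 11 156  95]
 [ 16 117 131]
 [ 19 101 167]
 [ 19  97 150]
 [ 19  96 122]
 [ 20  96 130]
 [ 20  96 130]
 [ 19  97 131]
 [ 18 104 133]
 [ 13 138 150]
 [ 10 161 163]
 [ 11 161 163]]
[[19, 94, 84], [11, 156, 155], [11, 161, 162], [10, 159, 160], [10, 159, 159], [10, 161, 157], [11, 161, 157], [11, 163, 160], [12, 155, 166], [11, 153, 112], [12, 138, 98], [18, 104, 159], [19, 99, 180], [19, 99, 181], [19, 97, 173], [19, 98, 170], [19, 98, 189]]
```

View pics/c1.png

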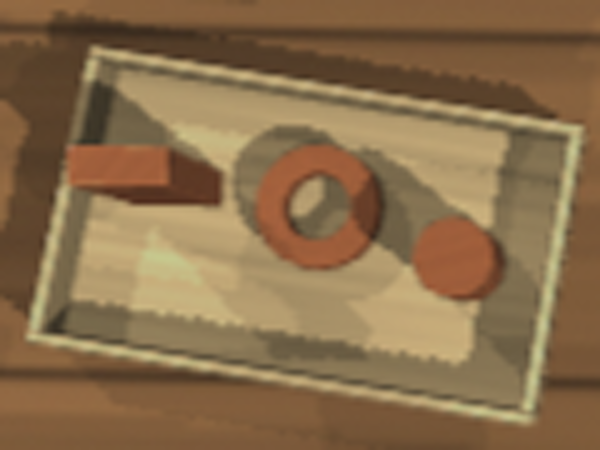

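```bash
cat >> h.py <<'E'
def rect(name,mask,z,T=None):
    "largest contour -> min rect on plane z: centre, long-axis yaw deg, sizes"
    c=max(cv2.findContours(mask,0,cv2.CHAIN_APPROX_NONE)[0],key=cv2.contourArea)[:,0]
    w=cast(name,c,z,T)[:,:2]; (ct,sz,_)=r=cv2.minAreaRect((w*1000).astype(np.float32)); p=cv2.boxPoints(r)
    e=p[1]-p[0]; f=p[2]-p[1]; l=e if np.hypot(*e)>np.hypot(*f) else f
    return np.array(ct)/1000, np.degrees(np.arctan(l[1]/l[0])) , sz
def goal(grasp,yaw_jaw,T=None):
    """tool-frame shift and rotvec to point down with grasp point at grasp, jaw axis z at yaw_jaw deg (or +180, nearer)"""
    T=pose() if T is None else T; best=None
    for k in(0,180):
        y=np.radians(yaw_jaw+k); X=np.array([0,0,-1.]);Z=np.array([np.cos(y),np.sin(y),0]);R=np.c_[X,np.cross(Z,X),Z]
        t=T[:3,:3].T@(np.array(grasp)-0.006*X-T[:3,3]); rv=Ro.from_matrix(T[:3,:3].T@R).as_rotvec()
        if best is None or np.linalg.norm(rv)<np.linalg.norm(best[1]): best=(t,rv)
    return best
E
python3 - <<'E'
from h import *
b=cv2.imread('pics/top0.png')
h=cv2.cvtColor(b,cv2.COLOR_BGR2HSV); m=cv2.inRange(h,(8,140,130),(13,255,255)); m[:,:150]=0;m[:,186:]=0;m[:222]=0;m[250:]=0
print('bar',rect('top',m,.126))
cs=np.array([[68,148],[168,146],[168,186],[70,185]])/5+[140,200]-.4
w=cast('top',cs,.126);print(w,w.mean(0))
s=cast('top',[[364,223.5]],.14);print(s)
# scene bar top: bright/any terracotta
T=pose();print(T)
print(goal([*w.mean(0)[:2],.22],0,T))
print("base q6 limits", robot.observe()['qpos'])
E
```

```text
bar (array([0.5393, 0.2796]), np.float32(-88.9973), (17.34215545654297, 50.08517837524414))
[[0.547  0.3044 0.126 ]
 [0.5489 0.2551 0.126 ]
 [0.5291 0.2538 0.126 ]
 [0.5287 0.3021 0.126 ]] [0.5384 0.2789 0.126 ]
[[ 0.5685 -0.2142  0.14  ]]
[[-0.0006 -0.9518  0.3068  0.1609]
 [-0.0013  0.3068  0.9518  0.4994]
 [-1.      0.0002 -0.0014  0.2511]
 [ 0.      0.      0.      1.    ]]
(array([ 0.0252, -0.427 , -0.0941]), array([ 1.259 , -0.0013,  0.0007]))
base q6 limits [ 1.113   0.3426  1.5249 -0.      1.2755 -0.146 ]
```

```bash
python3 -m creep '[{"translation":[0.0,-0.05,-0.01],"twist":[0.14,0,0],"hand":100},{"translation":[0.0,-0.1,-0.02],"twist":[0.28,0,0],"hand":100},{"translation":[0.0,-0.145,-0.03],"twist":[0.42,0,0],"hand":100},{"translation":[0.0,-0.19,-0.04],"twist":[0.56,0,0],"hand":100},{"translation":[0.0,-0.235,-0.05],"twist":[0.7,0,0],"hand":100}]'; python3 -c "
from h import *
print(goal([.5384,.279,.22],0))"
```

```text
time: 0.6
tool_pos: [0.3705, 0.3784, 0.2509]
tool_rot: [-2.752, 1.569, -2.199]
contact_force: [0.1, 0.3, -0.7]
opening: 0.0919
(array([ 0.0248, -0.1728,  0.0906]), array([ 0.5532, -0.0015,  0.0012]))
```

```bash
python3 -m creep '[{"translation":[0.0,-0.04,0.02],"twist":[0.14,0,0],"hand":100},{"translation":[0.0,-0.08,0.04],"twist":[0.28,0,0],"hand":100},{"translation":[0.0,-0.12,0.06],"twist":[0.42,0,0],"hand":100},{"translation":[0.0,-0.155,0.08],"twist":[0.553,0,0],"hand":100},{"translation":[0.0,-0.173,0.091],"twist":[0.553,0,0],"hand":100}]'; python3 -m creep '[{"translation":[0,0,0],"twist":[0,0,0],"hand":100},{"translation":[0,0,0],"twist":[0,0,0],"hand":100}]'; python3 -c "
from h import *
T=pose(); im=robot.read_camera('wrist'); cv2.imwrite('pics/w1.png',im); np.save('w1.npy',T); print(T)
print(goal([.5384,.279,.22],0))"
```

```text
time: 1.1
tool_pos: [0.5413, 0.2767, 0.25]
tool_rot: [-2.117, 1.568, -2.123]
contact_force: [-1.2, 1.1, 0.9]
opening: 0.0917
time: 1.3
tool_pos: [0.541, 0.2763, 0.2491]
tool_rot: [-2.446, 1.566, -2.453]
contact_force: [-0.3, 0.4, -0.5]
opening: 0.0919
[[-0.0034  0.0072  1.      0.541 ]
 [-0.0028  1.     -0.0072  0.2763]
 [-1.     -0.0028 -0.0034  0.2491]
 [ 0.      0.      0.      1.    ]]
(array([ 0.0235,  0.0021, -0.002 ]), array([-0.006 , -0.0031,  0.0025]))
```

View pics/w1.png

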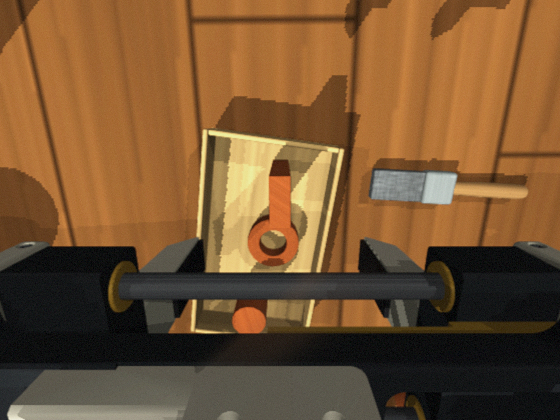

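Wrist view: bar's top face from about (270,177) to (291,227), nearly vertical in the picture and centred between the open fingers; brush and ring are well clear of it.

```bash
python3 - <<'E'
from h import *
im=cv2.imread('pics/w1.png');T=np.load('w1.npy')
h=cv2.cvtColor(im,cv2.COLOR_BGR2HSV)
print('col280',[(r,h[r,280].tolist()) for r in list(range(172,182))+list(range(220,236,2))])
L=[];R=[]
g=im[:,:,2].astype(float)
for r in range(182,218,3):
    m=np.where((h[r,255:305,0]<12)&(h[r,255:305,1]>170)&(h[r,255:305,2]>90))[0]+255
    L.append([m[0]-.5,r]);R.append([m[-1]+.5,r])
l=cast('wrist',L,.126,T);r=cast('wrist',R,.126,T)
print(np.c_[np.array(L),np.array(R)[:,0],l[:,:2],r[:,:1],(r-l)[:,:1]])
E
```

```text
col280 [(172, [10, 185, 80]), (173, [9, 214, 74]), (174, [9, 190, 78]), (175, [10, 194, 83]), (176, [9, 195, 166]), (177, [11, 192, 207]), (178, [12, 194, 217]), (179, [11, 190, 219]), (180, [11, 196, 217]), (181, [11, 198, 222]), (220, [11, 193, 213]), (222, [11, 196, 210]), (224, [12, 198, 211]), (226, [11, 196, 215]), (228, [11, 195, 199]), (230, [11, 195, 205]), (232, [17, 142, 217]), (234, [20, 122, 221])]
[[268.5    182.     289.5      0.5283   0.3011   0.547    0.0187]
 [268.5    185.     290.5      0.5283   0.2984   0.5479   0.0196]
 [269.5    188.     288.5      0.5291   0.2957   0.5461   0.017 ]
 [269.5    191.     290.5      0.5291   0.2929   0.5479   0.0189]
 [269.5    194.     289.5      0.529    0.2902   0.547    0.018 ]
 [269.5    197.     289.5      0.529    0.2874   0.547    0.0181]
 [269.5    200.     289.5      0.5289   0.2846   0.547    0.0181]
 [269.5    203.     289.5      0.5289   0.2817   0.547    0.0182]
 [269.5    206.     289.5      0.5288   0.2789   0.5471   0.0182]
 [269.5    209.     289.5      0.5288   0.276    0.5471   0.0183]
 [268.5    212.     289.5      0.5278   0.2732   0.5471   0.0193]
 [268.5    215.     290.5      0.5277   0.2703   0.548    0.0202]]
```

```bash
python3 -c "
from h import *
print(goal([.538,.280,.106],0))"
```

```text
(array([ 0.1375,  0.0034, -0.002 ]), array([-0.006 , -0.0031,  0.0025]))
```

```bash
python3 -m creep '[{"translation":[0.02,0.003,-0.002],"twist":[-0.006,-0.003,0.0025],"hand":100},{"translation":[0.055,0.003,-0.002],"twist":[-0.006,-0.003,0.0025],"hand":100},{"translation":[0.09,0.0034,-0.002],"twist":[-0.006,-0.003,0.0025],"hand":100},{"translation":[0.12,0.0034,-0.002],"twist":[-0.006,-0.003,0.0025],"hand":100},{"translation":[0.1375,0.0034,-0.002],"twist":[-0.006,-0.003,0.0025],"hand":100}]'; python3 -m creep '[{"translation":[0,0,0],"twist":[0,0,0],"hand":100}]';python3 -c "
from h import *
print(goal([.538,.280,.106],0))"
```

```text
time: 1.85
tool_pos: [0.5354, 0.2808, 0.1097]
tool_rot: [-2.847, 1.567, -2.845]
contact_force: [0.0, 1.0, -0.1]
opening: 0.0916
time: 1.95
tool_pos: [0.5328, 0.2813, 0.1075]
tool_rot: [-2.836, 1.562, -2.832]
contact_force: [-0.6, 0.6, 0.2]
opening: 0.0915
(array([-0.0046, -0.0013,  0.0052]), array([ 0.0042, -0.0087,  0.0028]))
```

```bash
python3 -m creep '[{"translation":[-0.005,-0.001,0.006],"twist":[0.004,-0.009,0.003],"hand":100},{"translation":[-0.005,-0.001,0.006],"twist":[0.004,-0.009,0.003],"hand":100},{"translation":[-0.005,-0.001,0.006],"twist":[0.004,-0.009,0.003],"hand":100}]' 20;python3 -c "
from h import *
print(goal([.538,.280,.106],0))"
```

```text
time: 2.25
tool_pos: [0.5395, 0.2808, 0.1142]
tool_rot: [0.394, 1.567, 0.395]
contact_force: [0.6, -0.1, -0.1]
opening: 0.0918
(array([ 0.0021, -0.0009, -0.0015]), array([ 0.0005,  0.0032, -0.0013]))
```

```bash
python3 -m creep '[{"translation":[0.002,-0.001,-0.001],"twist":[0,0.003,-0.001],"hand":60},{"translation":[0.002,-0.001,-0.001],"twist":[0,0.003,-0.001],"hand":40},{"translation":[0.002,-0.001,-0.001],"twist":[0,0.003,-0.001],"hand":28},{"translation":[0.002,-0.001,-0.001],"twist":[0,0.003,-0.001],"hand":18},{"translation":[0.002,-0.001,-0.001],"twist":[0,0.003,-0.001],"hand":10}]' 25; python3 -m creep '[{"translation":[0,0,0],"twist":[0,0,0],"hand":10},{"translation":[0,0,0],"twist":[0,0,0],"hand":10},{"translation":[0,0,0],"twist":[0,0,0],"hand":10}]'
```

```text
time: 2.75
tool_pos: [0.5385, 0.2798, 0.1121]
tool_rot: [1.18, 1.57, 1.18]
contact_force: [0.1, -0.0, 0.5]
opening: 0.0565
time: 3.05
tool_pos: [0.5385, 0.2798, 0.1121]
tool_rot: [1.257, 1.571, 1.258]
contact_force: [-0.8, 0.1, 0.1]
opening: 0.0321
```

```bash
python3 -m creep '[{"translation":[0,0,0],"twist":[0,0,0],"hand":10},{"translation":[0,0,0],"twist":[0,0,0],"hand":10},{"translation":[0,0,0],"twist":[0,0,0],"hand":10},{"translation":[0,0,0],"twist":[0,0,0],"hand":10},{"translation":[0,0,0],"twist":[0,0,0],"hand":10}]' 30
```

```text
time: 3.55
tool_pos: [0.5386, 0.2798, 0.1121]
tool_rot: [1.291, 1.57, 1.292]
contact_force: [0.4, 0.7, 0.3]
opening: 0.02
```

```bash
python3 -m creep '[{"translation":[-0.015,0,0],"twist":[0,0,0],"hand":10},{"translation":[-0.045,0,0],"twist":[0,0,0],"hand":10},{"translation":[-0.08,0,0],"twist":[0,0,0],"hand":10},{"translation":[-0.115,0,0],"twist":[0,0,0],"hand":10},{"translation":[-0.15,0,0],"twist":[0,0,0],"hand":10}]';  python3 -m creep '[{"translation":[-0.025,0,0],"twist":[0,0,0],"hand":10},{"translation":[-0.04,0,0],"twist":[0,0,0],"hand":10},{"translation":[-0.04,0,0],"twist":[0,0,0],"hand":10}]'; python3 -c "
from h import *
T=pose(); im=robot.read_camera('wrist'); cv2.imwrite('pics/w2.png',im); np.save('w2.npy',T); print(T)
print(goal([.5685,-.2142,.30],-26))"
```

```text
time: 4.05
tool_pos: [0.538, 0.2796, 0.2629]
tool_rot: [-3.001, 1.569, -3.0]
contact_force: [0.2, -0.3, -3.2]
opening: 0.0197
time: 4.35
tool_pos: [0.5387, 0.2798, 0.3051]
tool_rot: [0.443, 1.568, 0.443]
contact_force: [0.0, -0.3, -2.3]
opening: 0.0199
[[ 0.0026 -0.0005  1.      0.5387]
 [ 0.0012  1.      0.0005  0.2798]
 [-1.      0.0012  0.0026  0.3051]
 [ 0.      0.      0.      1.    ]]
(array([-0.003 , -0.4939,  0.0301]), array([ 0.4543, -0.0004, -0.0001]))
```

View pics/w2.png

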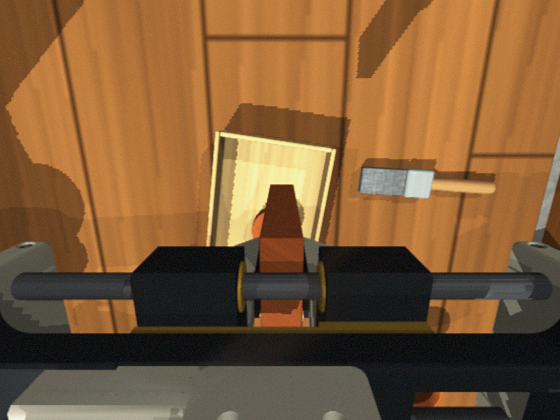

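Wrist view: bar held between the pads; its dark +y side face runs from its top edge (about row 250) to its bottom edge at (269–294,185).

```bash
python3 - <<'E'
from h import *
im=cv2.imread('pics/w2.png')
c=robot.calibration('wrist');K=c['intrinsics'];M=c['mount']
def cx(px,X):
    d=M[:3,:3]@[(px[0]-K[0,2])/K[0,0],-(px[1]-K[1,2])/K[1,1],-1]; return M[:3,3]+d*(X-M[0,3])/d[0]
h=cv2.cvtColor(im,cv2.COLOR_BGR2HSV)
for col in(275,282,288): print(col,[(r,h[r,col].tolist()) for r in list(range(181,190))],[(r,h[r,col].tolist()) for r in range(238,276,2)],)
print('row190',h[190,262:302].tolist()); 
for r in (188,192,235):
  m=np.where((h[r,240:320,0]<12)&(h[r,240:320,2]<140)&(h[r,240:320,1]>170))[0]+240; print(r,m[0],m[-1])
print(cx([282,184.8],.106),cx([269.5,184.8],.106),cx([294.5,184.8],.106))
E
python3 -c "
import cv2;a=cv2.imread('pics/w2.png');cv2.imwrite('pics/w2c.png',cv2.resize(a[170:330,220:340],None,fx=4.5,fy=3.7,interpolation=cv2.INTER_CUBIC))"
```

```text
275 [(181, [27, 87, 246]), (182, [26, 88, 247]), (183, [27, 93, 249]), (184, [21, 131, 169]), (185, [10, 178, 86]), (186, [10, 205, 82]), (187, [9, 178, 86]), (188, [10, 196, 82]), (189, [10, 190, 86])] [(238, [10, 202, 115]), (240, [10, 192, 134]), (242, [11, 198, 134]), (244, [10, 190, 138]), (246, [10, 198, 139]), (248, [10, 194, 138]), (250, [11, 194, 133]), (252, [10, 194, 129]), (254, [10, 191, 131]), (256, [10, 196, 134]), (258, [9, 193, 128]), (260, [9, 188, 125]), (262, [9, 199, 101]), (264, [10, 188, 106]), (266, [10, 198, 102]), (268, [10, 193, 103]), (270, [11, 204, 100]), (272, [7, 149, 65]), (274, [0, 0, 33])]
282 [(181, [27, 82, 246]), (182, [28, 81, 247]), (183, [28, 85, 249]), (184, [21, 125, 169]), (185, [10, 181, 89]), (186, [9, 180, 82]), (187, [11, 212, 84]), (188, [11, 194, 84]), (189, [10, 197, 84])] [(238, [10, 186, 122]), (240, [11, 197, 128]), (242, [10, 192, 134]), (244, [10, 188, 136]), (246, [11, 188, 140]), (248, [10, 195, 136]), (250, [10, 194, 143]), (252, [10, 192, 142]), (254, [11, 197, 133]), (256, [9, 184, 130]), (258, [10, 196, 130]), (260, [10, 1
[... 811 characters left out ...]
, 93, 245], [26, 88, 245], [26, 92, 246], [26, 87, 246], [26, 91, 245], [28, 83, 248], [25, 102, 234], [17, 151, 120], [8, 183, 81], [9, 186, 85], [8, 188, 80], [12, 208, 82], [12, 200, 83], [10, 184, 83], [10, 191, 84], [10, 198, 80], [10, 193, 78], [10, 198, 80], [9, 200, 83], [9, 183, 81], [9, 192, 81], [11, 196, 82], [9, 195, 85], [8, 187, 83], [12, 196, 82], [10, 195, 85], [9, 190, 86], [10, 190, 83], [12, 219, 79], [10, 203, 84], [9, 191, 84], [14, 183, 92], [23, 118, 194], [28, 83, 250], [28, 81, 246], [28, 77, 246], [29, 74, 246], [28, 78, 246], [29, 77, 246], [27, 84, 245]]
188 270 292
192 270 293
235 260 301
[ 0.106   0.0261 -0.0005] [ 0.106   0.0261 -0.0109] [0.106  0.0261 0.01  ]
```

View pics/w2c.png

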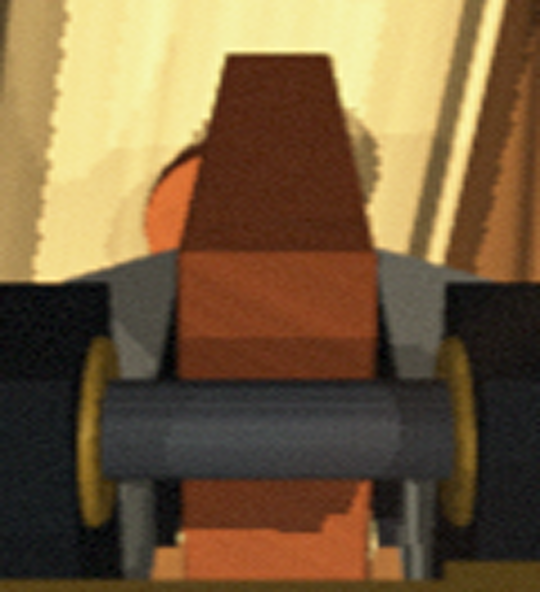

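Crop: bar's near top edge at image row ≈237.5 (cols 259.5–303.3), bottom edge at row 184; the bar looks square to the jaws.

```bash
python3 - <<'E'
from h import *
c=robot.calibration('wrist');K=c['intrinsics'];M=c['mount']
def cx(px,X):
    d=M[:3,:3]@[(px[0]-K[0,2])/K[0,0],-(px[1]-K[1,2])/K[1,1],-1]; return M[:3,3]+d*(X-M[0,3])/d[0]
print(cx([282,184.3],.106),cx([269,184.3],.106),cx([294.,184.3],.106))
for r in(237,238.):print(cx([281.4,r],-.014),cx([259.5,r],-.014),cx([303.3,r],-.014))
E
python3 -m creep '[{"translation":[0.0,-0.03,0.0],"twist":[0,0,0],"hand":10},{"translation":[0.0,-0.07,0.005],"twist":[0.05,0,0],"hand":10},{"translation":[0.0,-0.11,0.01],"twist":[0.1,0,0],"hand":10},{"translation":[0.0,-0.15,0.01],"twist":[0.15,0,0],"hand":10},{"translation":[0.0,-0.19,0.01],"twist":[0.2,0,0],"hand":10}]'; python3 -c "
from h import *
print(goal([.5685,-.2142,.30],-26))"
```

```text
[ 0.106   0.0265 -0.0005] [ 0.106   0.0265 -0.0113] [0.106  0.0265 0.0095]
[-0.014   0.0279 -0.001 ] [-0.014   0.0279 -0.0106] [-0.014   0.0279  0.0085]
[-0.014   0.0275 -0.001 ] [-0.014   0.0275 -0.0106] [-0.014   0.0275  0.0085]
time: 4.9
tool_pos: [0.5474, 0.0881, 0.3009]
tool_rot: [-2.949, 1.567, 3.133]
contact_force: [1.6, 0.1, -3.6]
opening: 0.0198
(array([-0.0052, -0.292 ,  0.0811]), array([ 0.2524, -0.0038,  0.0013]))
```

```bash
python3 -m creep '[{"translation":[0.0,-0.04,0.01],"twist":[0.06,0,0],"hand":10},{"translation":[0.0,-0.08,0.02],"twist":[0.12,0,0],"hand":10},{"translation":[0.0,-0.12,0.03],"twist":[0.18,0,0],"hand":10},{"translation":[0.0,-0.16,0.04],"twist":[0.24,0,0],"hand":10},{"translation":[0.0,-0.2,0.05],"twist":[0.252,0,0],"hand":10}]'; python3 -c "
from h import *
print(goal([.542,-.268,.30],-26))"
```

```text
time: 5.4
tool_pos: [0.5555, -0.1193, 0.2989]
tool_rot: [-2.863, 1.563, 2.965]
contact_force: [0.4, 0.5, -2.7]
opening: 0.0197
(array([-0.0072, -0.1395,  0.0532]), array([-0.0015, -0.007 ,  0.002 ]))
```

```bash
python3 -m creep '[{"translation":[-0.007,-0.04,0.015],"twist":[0,-0.007,0.002],"hand":10},{"translation":[-0.007,-0.08,0.03],"twist":[0,-0.007,0.002],"hand":10},{"translation":[-0.007,-0.12,0.045],"twist":[0,-0.007,0.002],"hand":10},{"translation":[-0.007,-0.14,0.053],"twist":[0,-0.007,0.002],"hand":10},{"translation":[-0.007,-0.14,0.053],"twist":[0,-0.007,0.002],"hand":10}]';  python3 -c "
from h import *
T=pose(); im=robot.read_camera('wrist'); cv2.imwrite('pics/w3.png',im); np.save('w3.npy',T); print(T)
t=robot.read_camera('top'); cv2.imwrite('pics/top3.png',t)"
```

```text
time: 5.9
tool_pos: [0.5403, -0.2713, 0.303]
tool_rot: [-3.038, 1.567, 2.785]
contact_force: [0.9, 0.4, -2.3]
opening: 0.02
[[-0.0037  0.4435  0.8963  0.5403]
 [ 0.0014  0.8963 -0.4435 -0.2713]
 [-1.     -0.0004 -0.004   0.303 ]
 [ 0.      0.      0.      1.    ]]
```

View pics/w3.png

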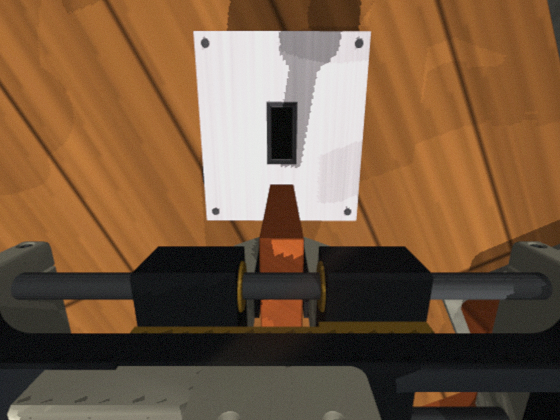

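Wrist view: slot in full view, dark rim (266–297, 101–164) with the black throat inside, cover screws at (205,43), (359,43), (216,211), (347,211); bar hangs just below it in the picture.

```bash
cat > m.py <<'E'
from h import *
import sys
def slot(img,T,box=(90,175,255,310)):
    g=cv2.cvtColor(img,cv2.COLOR_BGR2GRAY); r0,r1,c0,c1=box
    for th,z in((100,.14),(22,.136)):
        m=np.zeros_like(g); m[r0:r1,c0:c1]=(g[r0:r1,c0:c1]<th)*255
        print(th,rect('wrist',m,z,T))
    m=np.zeros_like(g); 
    return g
if __name__=='__main__':
    T=np.load('w3.npy');g=slot(cv2.imread('pics/w3.png'),T)
    print(g[132,260:303]); print(g[96:170,282])
    s=np.array([[205,43],[359,43],[347,211],[216,211]]);w=cast('wrist',s,.14,T);print(w,w.mean(0),np.linalg.norm(np.roll(w,1,0)-w,axis=1))
    e=w[1]-w[0];f=w[2]-w[3];print('yaw',np.degrees([np.arctan2(e[1],e[0]),np.arctan2(f[1],f[0])]))
    e=w[0]-w[3];f=w[1]-w[2];print('yaw',np.degrees([np.arctan2(e[1],e[0]),np.arctan2(f[1],f[0])])-90)
E
python3 m.py
```

```text
100 (array([ 0.5676, -0.2122]), np.float32(63.654915), (58.17706298828125, 29.2443904876709))
22 (array([ 0.5671, -0.2119]), np.float32(64.21081), (49.31253433227539, 20.138124465942383))
[234 232 232 232 235 235 200  74  50  55  42  27   6   6   1  13  11   3
  10   4   3   8   8  16   6  11  14  13  12   9  14  15  37  42  40  39
  66 122 154 156 157 157 156]
[231 229 229 215 224 199 117  72  55  54  70  32  17  10   8  11  18  14
   8  12  11   6   8  13   6   3  20   8  12  13  18  15  11  11  11  11
   8  15  13  14   8  13   7  10  12  12  18  17  13  16   8   0   8  12
   7  11   9   7  16   5  11   9  18  69  55  39  43  50 105 143 185 221
 227 228]
[[ 0.5406 -0.11    0.14  ]
 [ 0.6658 -0.1721  0.14  ]
 [ 0.5944 -0.3144  0.14  ]
 [ 0.4699 -0.253   0.14  ]] [ 0.5677 -0.2124  0.14  ] [0.1596 0.1398 0.1592 0.1388]
yaw [-26.3862 -26.2562]
yaw [-26.2946 -26.6469]
```

```bash
cat >> h.py <<'E'
YAW=-26.4
def bar_goal(slot,y0,z0,zbot):
    a=np.radians(YAW);Z=np.array([np.cos(a),np.sin(a)]);Y=np.array([-Z[1],Z[0]])
    g=np.array(slot)-y0*Y-z0*Z
    return goal([*g,zbot+.106-.006],YAW)
E
python3 -c "
from h import *
print(bar_goal([.5675,-.2122],.0015,-.0008,.175))"
```

```text
(array([ 0.0229,  0.0603, -0.0001]), array([ 0.0045, -0.0035, -0.001 ]))
```

```bash
python3 -m creep '[{"translation":[0.005,0.02,0],"twist":[0.002,-0.002,-0.001],"hand":10},{"translation":[0.01,0.04,0],"twist":[0.004,-0.0035,-0.001],"hand":10},{"translation":[0.018,0.055,0],"twist":[0.004,-0.0035,-0.001],"hand":10},{"translation":[0.022,0.06,0],"twist":[0.004,-0.0035,-0.001],"hand":10},{"translation":[0.022,0.06,0],"twist":[0.004,-0.0035,-0.001],"hand":10}]';  python3 -c "
from h import *
print(bar_goal([.5675,-.2122],.0015,-.0008,.150))"
```

```text
time: 6.5
tool_pos: [0.5674, -0.2128, 0.2809]
tool_rot: [-3.067, 1.569, 2.758]
contact_force: [-0.3, -0.1, -2.4]
opening: 0.0199
(array([ 0.0249, -0.0009,  0.0006]), array([ 0.0027, -0.0019,  0.0001]))
```

```bash
python3 -m creep '[{"translation":[0.01,-0.001,0.0006],"twist":[0.0027,-0.002,0],"hand":10},{"translation":[0.02,-0.001,0.0006],"twist":[0.0027,-0.002,0],"hand":10},{"translation":[0.025,-0.001,0.0006],"twist":[0.0027,-0.002,0],"hand":10},{"translation":[0.025,-0.001,0.0006],"twist":[0.0027,-0.002,0],"hand":10}]';  python3 -c "
from h import *
T=pose(); im=robot.read_camera('wrist'); cv2.imwrite('pics/w4.png',cv2.resize(im[120:280,200:360],None,fx=3.7,fy=3.7,interpolation=cv2.INTER_CUBIC)); cv2.imwrite('pics/w4f.png',im);np.save('w4.npy',T)
a=robot.read_camera('scene'); cv2.imwrite('pics/s4f.png',a)
print(bar_goal([.5675,-.2122],.0015,-.0008,.150))"
```

```text
time: 6.9
tool_pos: [0.5668, -0.2143, 0.2546]
tool_rot: [-3.096, 1.568, 2.726]
contact_force: [0.1, 0.2, -2.3]
opening: 0.0195
(array([-0.0001,  0.0004, -0.0001]), array([-0.0005,  0.    ,  0.0001]))
```

View pics/w4.png

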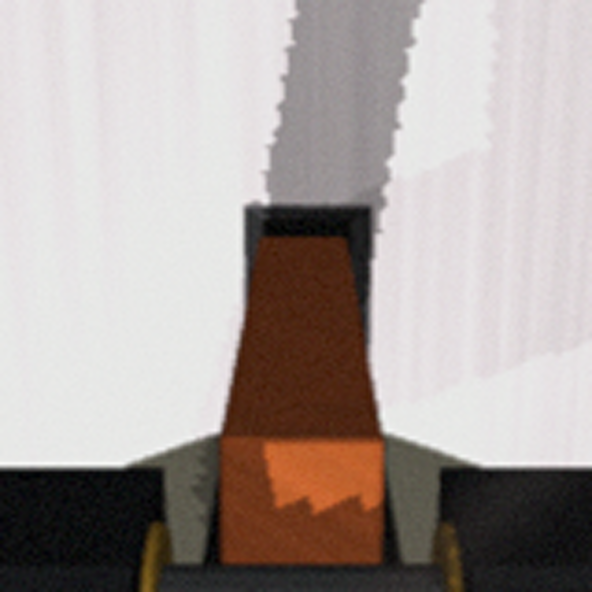

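Crop of wrist view: bar's bottom edge (crop cols 260–347, row 237) stands over the slot rim (cols 245–372, far rim at row 206); it seems about 1 mm left of the slot's middle. I'll measure it.

```bash
python3 - <<'E'
from h import *
im=cv2.imread('pics/w4f.png');T=np.load('w4.npy')
c=robot.calibration('wrist');K=c['intrinsics'];M=c['mount']
def cx(px,X):
    d=M[:3,:3]@[(px[0]-K[0,2])/K[0,0],-(px[1]-K[1,2])/K[1,1],-1]; return M[:3,3]+d*(X-M[0,3])/d[0]
g=cv2.cvtColor(im,cv2.COLOR_BGR2GRAY).astype(int); R=im[:,:,2].astype(int)
print('cols',list(range(262,304)))
for r in (178,180,182,185,187,190,195): print(r,'gray',g[r,262:304].tolist())
for r in (185,187,190,195): print(r,'R-B',(R-im[:,:,0])[r,262:304].tolist())
print('col g',[(r,g[r,283],int(R[r,283])-int(im[r,283,0])) for r in range(172,190)])
E
```

```text
cols [262, 263, 264, 265, 266, 267, 268, 269, 270, 271, 272, 273, 274, 275, 276, 277, 278, 279, 280, 281, 282, 283, 284, 285, 286, 287, 288, 289, 290, 291, 292, 293, 294, 295, 296, 297, 298, 299, 300, 301, 302, 303]
178 gray [233, 232, 232, 203, 97, 49, 52, 54, 68, 62, 48, 26, 23, 26, 35, 26, 24, 29, 30, 28, 18, 22, 25, 19, 22, 27, 21, 16, 16, 19, 24, 25, 20, 19, 23, 27, 23, 36, 87, 132, 178, 223]
180 gray [231, 234, 233, 203, 97, 51, 52, 50, 47, 20, 7, 14, 14, 11, 12, 16, 7, 13, 8, 0, 15, 15, 16, 12, 8, 7, 17, 15, 18, 6, 11, 6, 19, 29, 32, 33, 26, 36, 82, 131, 179, 224]
182 gray [233, 231, 235, 205, 92, 48, 53, 52, 43, 22, 9, 9, 3, 9, 8, 2, 8, 9, 2, 4, 7, 17, 0, 10, 12, 13, 17, 6, 8, 17, 13, 10, 16, 27, 32, 31, 27, 32, 85, 130, 155, 196]
185 gray [232, 231, 235, 200, 89, 52, 50, 47, 42, 52, 48, 42, 54, 45, 47, 41, 45, 47, 46, 45, 50, 44, 44, 48, 48, 45, 47, 46, 45, 42, 44, 34, 19, 23, 31, 34, 27, 29, 90, 181, 222, 223]
187 gray [232, 232, 234, 202, 92, 47, 51, 47, 46, 47, 43, 52, 51, 47, 48, 51, 45, 44, 47, 43, 46, 43, 47, 47, 46, 43, 42, 44, 45, 51, 47, 41, 22, 27, 29, 31, 31, 37, 
[... 806 characters left out ...]
7, 58, 53, 58, 57, 61, 60, 56, 56, 55, 53, 55, 59, 38, 2, -3, 0, -1, 4, 3, 5, 6, 5]
195 R-B [1, 2, 1, 3, 2, 10, 43, 60, 62, 56, 64, 55, 56, 61, 56, 50, 57, 59, 58, 55, 57, 54, 60, 61, 59, 55, 57, 64, 55, 59, 61, 63, 57, 39, 1, -2, 1, 1, 8, 6, 4, 5]
col g [(172, np.int64(144), 1), (173, np.int64(145), 2), (174, np.int64(148), 2), (175, np.int64(103), 2), (176, np.int64(48), 0), (177, np.int64(23), 0), (178, np.int64(22), -1), (179, np.int64(16), -3), (180, np.int64(15), 7), (181, np.int64(6), -1), (182, np.int64(17), -1), (183, np.int64(16), 9), (184, np.int64(44), 53), (185, np.int64(44), 55), (186, np.int64(46), 61), (187, np.int64(43), 60), (188, np.int64(48), 56), (189, np.int64(48), 59)]
```

```bash
python3 - <<'E'
from h import *
c=robot.calibration('wrist');print(c);K=c['intrinsics'];M=c['mount']
np.set_printoptions(precision=5)
def cx(px,X):
    d=M[:3,:3]@[(px[0]-K[0,2])/K[0,0],-(px[1]-K[1,2])/K[1,1],-1]; return M[:3,3]+d*(X-M[0,3])/d[0]
T=np.load('w4.npy')
print('bar',cx([281.35,184],.106),'rim',cx([283.0,175.3],T[2,3]-.14),'throat',cx([282.45,179],T[2,3]-.136))
E
```

```text
{'intrinsics': array([[290.6413,   0.    , 281.1051],
       [  0.    , 290.6413, 206.7147],
       [  0.    ,   0.    ,   1.    ]]), 'mount': array([[ 0.0002,  0.2766, -0.961 , -0.1317],
       [-0.0001,  0.961 ,  0.2766,  0.0749],
       [ 1.    ,  0.    ,  0.0002, -0.0014],
       [ 0.    ,  0.    ,  0.    ,  1.    ]])}
bar [ 0.106    0.02615 -0.00129] rim [0.11456 0.03197 0.00013] throat [ 0.11856  0.02801 -0.00032]
```

```bash
cat > rel.py <<'E'
from h import *
np.set_printoptions(precision=5)
def edge(v,th,off,first=True):
    s=np.sign(v-th); i=np.where(s[:-1]!=s[1:])[0]; i=i[0] if first else i[-1]
    return off+i+(th-v[i])/(v[i+1]-v[i])
s=robot.observe();T=pose(s); im=robot.read_camera('wrist'); cv2.imwrite('pics/rel.png',im)
c=robot.calibration('wrist');K=c['intrinsics'];M=c['mount']
def cx(px,X):
    d=M[:3,:3]@[(px[0]-K[0,2])/K[0,0],-(px[1]-K[1,2])/K[1,1],-1]; return M[:3,3]+d*(X-M[0,3])/d[0]
f=im.astype(float); g=f.mean(2); rb=f[:,:,2]-f[:,:,0]
rb_=rb[165:225,276:288].mean(1); rB=edge(rb_,28,165)
gr=g[165:200,276:288].mean(1); rR=edge(gr,90,165)
bl=[];br=[];rl=[];rr=[]
for r in range(int(rB)+2,int(rB)+5):
    bl.append(edge(rb[r,258:281],28,258,False)); br.append(edge(rb[r,283:305],28,283))
for r in range(int(rR)+2,int(rB)-1):
    rl.append(edge(g[r,258:281],135,258)); rr.append(edge(g[r,283:305],110,283,False))
print('px bar row',rB,np.mean(bl),np.mean(br),'rim row',rR,np.mean(rl),np.mean(rr))
k=(rB+3-rB)
b=cx([(np.mean(bl)+np.mean(br))/2,rB],.106); q=cx([(np.mean(rl)+np.mean(rr))/2,rR],T[2,3]-.14)
print('bar',b-[0,.025,0],'slot',q-[0,.03,0],'shift y,z mm',1000*((q-b)[1:]-[.005,0]),'tcp',T[:3,3],'bottom',T[2,3]-.106,s['contact_force'])
print(goal([0,0,0],-26.4)[1])
E
python3 -m creep '[{"translation":[0.001,0.0008,0.0012],"twist":[0,0,0],"hand":10},{"translation":[0.001,0.0008,0.0012],"twist":[0,0,0],"hand":10},{"translation":[0.001,0.0008,0.0012],"twist":[0,0,0],"hand":10}]'; python3 rel.py
```

```text
time: 7.3
tool_pos: [0.569, -0.2142, 0.2551]
tool_rot: [-0.275, 1.57, -0.736]
contact_force: [0.7, 0.2, -2.1]
opening: 0.0198
px bar row 183.49486652977413 268.9981340498582 293.3655818809005 rim row 176.19840875186475 263.2543725993959 298.1703091607907
bar [ 0.106    0.00158 -0.00143] slot [ 0.1151   0.00109 -0.00183] shift y,z mm [-0.48253 -0.40252] tcp [ 0.56898 -0.21418  0.2551 ] bottom 0.14909721776471463 [ 0.74553  0.16432 -2.08253]
[-0.00044  0.00036  0.00016]
```

```bash
python3 -m creep '[{"translation":[0.003,-0.0004,-0.0004],"twist":[0,0,0],"hand":10},{"translation":[0.006,-0.0004,-0.0004],"twist":[0,0,0],"hand":10},{"translation":[0.009,-0.0004,-0.0004],"twist":[0,0,0],"hand":10},{"translation":[0.009,-0.0004,-0.0004],"twist":[0,0,0],"hand":10}]'; python3 rel.py
```

```text
time: 7.75
tool_pos: [0.5681, -0.2142, 0.2454]
tool_rot: [-3.01, 1.57, 2.812]
contact_force: [0.1, 0.6, -2.1]
opening: 0.0202
px bar row 183.4949494949495 269.08641975308643 293.45397079772084 rim row 177.79527243589743 263.47902942140803 299.9000709770433
bar [ 0.106    0.00158 -0.00135] slot [ 0.10536  0.00149 -0.00101] shift y,z mm [-0.08576  0.34541] tcp [ 0.56813 -0.21421  0.24536] bottom 0.1393602548914828 [ 0.10069  0.64374 -2.05581]
[-0.00043 -0.00045  0.00011]
```

```bash
python3 -m creep '[{"translation":[0.002,0,0.0003],"twist":[0,0,0],"hand":10},{"translation":[0.004,0,0.0003],"twist":[0,0,0],"hand":10},{"translation":[0.006,0,0.0003],"twist":[0,0,0],"hand":10},{"translation":[0.008,0,0.0003],"twist":[0,0,0],"hand":10},{"translation":[0.008,0,0.0003],"twist":[0,0,0],"hand":10}]'; python3 -c "
from h import *
T=pose();s=robot.observe();print(T[:3,3],s['contact_force'],s['torque'],goal([.568,-.2142,.2],-26.4))"
```

```text
time: 8.3
tool_pos: [0.5684, -0.2143, 0.2373]
tool_rot: [-3.041, 1.57, 2.781]
contact_force: [0.2, 0.5, -1.8]
opening: 0.0201
[ 0.5684 -0.2143  0.2373] [ 0.1989  0.53   -1.8446] [-0.1216  0.1211  0.0299] (array([ 0.0313, -0.    , -0.0004]), array([-0.0005, -0.0011,  0.0001]))
```

```bash
python3 -m creep '[{"translation":[0.003,0,0],"twist":[0,0,0],"hand":10},{"translation":[0.006,0,0],"twist":[0,0,0],"hand":10},{"translation":[0.009,0,0],"twist":[0,0,0],"hand":10},{"translation":[0.012,0,0],"twist":[0,0,0],"hand":10},{"translation":[0.012,0,0],"twist":[0,0,0],"hand":10}]'; python3 -c "
from h import *
T=pose();s=robot.observe();print(T[:3,3],s['contact_force'],s['torque'],goal([.5683,-.2143,.18],-26.4))"
```

```text
time: 8.8
tool_pos: [0.5681, -0.2142, 0.2246]
tool_rot: [-3.1, 1.569, 2.722]
contact_force: [0.4, 0.9, -1.8]
opening: 0.0201
[ 0.5681 -0.2142  0.2246] [ 0.4011  0.9452 -1.8293] [-0.1256  0.0702  0.0469] (array([ 0.0386, -0.    ,  0.0003]), array([-0.0005, -0.0022,  0.0001]))
```

```bash
python3 -m creep '[{"translation":[0.005,0,0.0002],"twist":[0,-0.002,0],"hand":10},{"translation":[0.01,0,0.0002],"twist":[0,-0.002,0],"hand":10},{"translation":[0.015,0,0.0002],"twist":[0,-0.002,0],"hand":10},{"translation":[0.02,0,0.0002],"twist":[0,-0.002,0],"hand":10},{"translation":[0.02,0,0.0002],"twist":[0,-0.002,0],"hand":10}]'; python3 -c "
from h import *
T=pose();s=robot.observe();print(T[:3,3],s['contact_force'],s['torque'],goal([.5683,-.2143,.18],-26.4))"
```

```text
time: 9.3
tool_pos: [0.5679, -0.2141, 0.2035]
tool_rot: [-3.107, 1.569, 2.715]
contact_force: [-0.4, -0.1, -1.5]
opening: 0.02
[ 0.5679 -0.2141  0.2035] [-0.3703 -0.0963 -1.5014] [-0.0532  0.0734  0.0271] (array([ 0.0175, -0.    ,  0.0005]), array([-0.0005, -0.002 ,  0.0001]))
```

```bash
python3 -m creep '[{"translation":[0.005,0,0.0002],"twist":[0,-0.002,0],"hand":10},{"translation":[0.01,0,0.0002],"twist":[0,-0.002,0],"hand":10},{"translation":[0.0145,0,0.0002],"twist":[0,-0.002,0],"hand":10},{"translation":[0.0165,0,0.0002],"twist":[0,-0.002,0],"hand":10},{"translation":[0.0165,0,0.0002],"twist":[0,-0.002,0],"hand":10}]'; python3 -m creep '[{"translation":[0,0,0],"twist":[0,0,0],"hand":10}]'; python3 -c "
from h import *
T=pose();s=robot.observe();print(T[:3,3],s['contact_force'],s['torque'],goal([.5683,-.2143,.18],-26.4))
w=robot.read_camera('wrist');a=robot.read_camera('scene')
cv2.imwrite('pics/f.png',np.hstack([cv2.resize(w[130:290,200:360],(390,390),interpolation=cv2.INTER_CUBIC),cv2.resize(a[60:260,90:290],(390,390),interpolation=cv2.INTER_CUBIC)]))
cv2.imwrite('pics/fs.png',a)"
```

```text
time: 9.8
tool_pos: [0.5679, -0.2141, 0.1866]
tool_rot: [-3.093, 1.57, 2.729]
contact_force: [-0.1, -0.4, -2.0]
opening: 0.0198
time: 9.9
tool_pos: [0.568, -0.2141, 0.1868]
tool_rot: [-3.095, 1.57, 2.727]
contact_force: [-0.2, 0.4, -2.3]
opening: 0.02
[ 0.568  -0.2141  0.1868] [-0.2074  0.3862 -2.2999] [-0.0955  0.0747 -0.0225] (array([ 0.0008, -0.    ,  0.0004]), array([-0.0005, -0.0004,  0.    ]))
```

View pics/f.png

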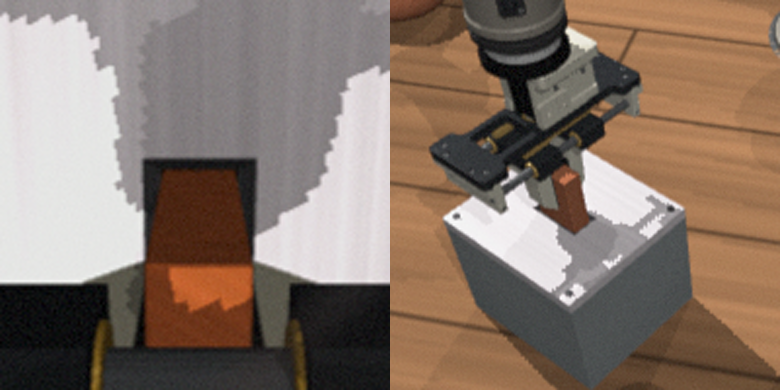

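View pics/fs.png

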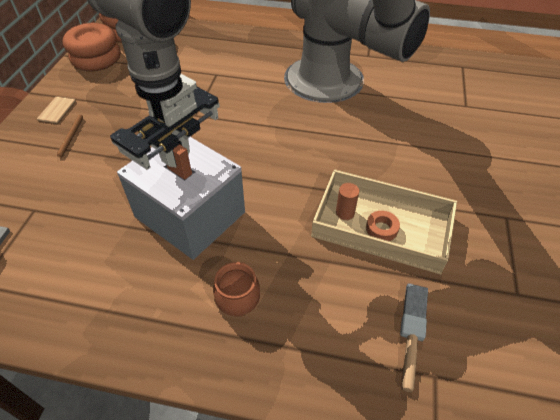

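Final views: the bar stands upright in the slot with a gap on every visible side. Its top edge is at wrist row ≈238, unchanged since the grasp, so it has not slipped. The cylinder, ring, jar and brush look undisturbed. The force reads only the bar's weight, so I'm handing in.

```bash
python3 -c "
from h import *
robot.hand_in();s=robot.observe();print(s['time'],s['tool_pos'],s['contact_force'],s['opening'])"
```

```text
the job is handed in; nothing more can be done
the job is handed in; nothing more can be done
```

I lifted the clay bar out of the bin with a 30 N grip and lowered it through the tester's slot. I handed the job in with the bar about half inside and still held; no verdict was reported.

- **Depth:** the TCP is at z = 0.187 m, which puts the bar's centre within about 1 mm of the slot's mouth. Its lower end is about 75 mm above the tester's floor. This depth comes from the arm's height and the grasp height, not from a picture.
- **Not jammed:** the vertical force is −2.3 N, which is the bar's own weight. Sideways forces are under 0.5 N, and the last wrist picture shows a gap on every visible side.
- **Grip:** the opening reads 20 mm, and the bar's top edge sits in the same place in the wrist picture as after the lift, so it has not slipped.
- **Other pieces:** the cylinder, ring, jar and brush look unmoved in the last scene picture; I judged that by eye.
- **Time:** about 10 s of the 40 s allowed.

**Disagreements:** the top and wrist cameras placed the slot about 2 mm apart, and the wrist camera's calibration changed by up to 2 mm between calls. I therefore centred the bar from its offset to the slot rim within single wrist pictures. After hand-in I tried to read the state once more, but it was refused, so these figures are from just before it.

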